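Slide the opposite-facing cone washer onto the spring stack and lock it

ROBOT

A 6-joint arm with a two-finger parallel gripper is mounted at the origin on a cart in front of the work surface, level with it; the furniture and walls round the work are solid. World frame = base frame: x ahead of the robot, y to its left, z up, the work surface at z = 0. Lengths are in mm, angles in rad, forces in N, time in s.
With the tool pointing down it reaches from about 375 to 750 mm from the base axis. Payload 9 kg.
Tool frame: the origin (TCP) lies between the finger pads; the fingertips stand 17 mm ahead of it and the grasp point (between the pads) lies 2 mm behind it; z points along the fingers, y is the line along which they close (so a half turn about z gives the same grasp; the last joint's range is limited). The gripper opens to 85 mm and grips with 20 to 120 N. Pads are 22 mm wide; open, the fingers measure 114 mm over their backs; the gripper's body (76 mm by 85 mm) begins 54 mm behind the grasp point. The pads swing forward as they close: fully open they stand 13 mm farther back than shut.
Start: joints at [-1.497, 0.104, 0.097, 1.564, 0, 1.353], TCP at [172.615, -574.664, 248.331] pointing down, gripper open.
Joint ranges: [-2.99, 2.99], [-0.84, 1.86], [-1.1, 1.16], [-1.84, 2.11], [-1.51, 1.56], [-3.14, 3.14]. Speed limits (rad/s): [2.22, 2.22, 2.57, 3.14, 3.14, 3.14].

INTERFACE

Orientations are given as [roll, pitch, yaw] about the fixed x, y, z axes, in that order (R = Rz(yaw) Ry(pitch) Rx(roll)).
In Python, from rig import * gives the robot as it stands.
- The arm moves only by the shell command python3 -m creep 'ROWS' [FORCE]. ROWS is JSON, a list of rows, each an object of numbers: "tx", "ty", "tz": the shift along the tool's x, y, z in m; "wx", "wy", "wz": the turn, a rotation vector about the tool's x, y, z in rad; "hand": the finger opening in m, from 0 to 0.0854. A call has 1 to 12 rows; each row is the pose to reach, as a shift and turn from the pose commanded when the call began, along the tool's axes at that moment; what a row does not reach only later rows make up. A row lasts 1/10 s, in which the tool goes at most 50 mm and 8.59 degrees, less where a joint would pass 70% of its speed; a pose out of reach is approached as far as the arm can. A call with a gripper value outside its range is refused whole. The fingers move at their own pace and stop on an object; FORCE is the grip in N (left out, the last holds). Time passes only in rows, so rows that repeat a pose let the fingers close. It gives the time, the measured TCP pose, the force, the opening and the grip force at its end, in the units of the state.
- state(): the state, without advancing time (a new reading comes with each control period).
- read_camera(name): name is "scene" or "top" or "wrist"; returns the picture (384x512x3 uint8, red, green, blue); there is no depth.
- camera_info(name): a dict with "fx", "fy", "cx", "cy" (pixels), "R" (3x3) and "t" (3): a world point X has camera coordinates R X + t. Camera axes: x right, y down, z forward; pixel columns grow to the right and rows downward; lengths in mm; the calibration is good to about 2 mm. The wrist camera is an equidistant fisheye: a pixel r from the principal point sees the ray r / f radians off the axis. A picture is of the moment at which its call begins: read the wrist's pose just before it. camera_info takes no time and is no camera call; for the wrist camera it gives the pose at the moment of the call.
- job_done(): hands the job in; it is judged then, once.
The state is a dict: "time_s": time; "q": joint angles; "dq": joint speeds; "joint_efforts": joint torques, N m; "tcp_pos": TCP position; "ee_rot": TCP orientation; "force": force on the tool from outside, world axes, zero at the start; "ft_torque": the same for the moment, N m; "width": opening from 0.0 (shut) to 1.0 (fully open); "finger_force": force on a finger pad.
Only numpy, scipy, OpenCV 4.12 (cv2) and the standard library are available. Lean on these libraries where they do the work, as an engineer would, in place of code of your own. Each camera call takes 0.05 s, during which the arm holds its last target. There are 200 camera calls.

TASK

The spring stack on the arbor of the plywood stand must alternate, each cone washer facing the other way from the one below it. Of the two slotted cone washers on the deck, slide the one that faces opposite to the top washer on the arbor along the deck, slot first, without lifting it, until it is fully home round the arbor; leave the other slotted washer where it is. Then turn the T-bar on top of the arbor until it lies square across the slot of the washer you slid in, and let go.

Things in the scene. Friction and masses are not known exactly. Their poses are not given: they have to be found in the camera images.
- dome_disc: Loose steel cone washer, rim 100 mm, crown 68 mm wide, 22 mm high, 0.3 kg. Slot 26 mm wide, flared, from its +x edge to its centre, starts roughly towards the arbor; edge at -x cut to an upright flat 54 mm wide, 42 mm from the axis. Origin on the axis at the underside, z up. Lies dome-up (rim on the deck, edge upright from 0 to 10 mm), on the deck's left half. Belongs on cup_pair.
- dish_disc: Loose steel cone washer, rim 100 mm, crown 68 mm wide, 22 mm high, 0.3 kg. Slot 26 mm wide, flared, from its +x edge to its centre, starts roughly towards the arbor; edge at -x cut to an upright flat 54 mm wide, 42 mm from the axis. Origin on the axis at the underside, z up. Lies dish-up (crown on the deck, edge upright from 12 to 22 mm), on the deck's right half. Belongs on dome_pair.
- cup_pair: Two unslotted cone washers of the same size, stacked, 43 mm high, fixed; the upper one dish-up (wide rim on top). Either round the arbor (same axis) or standing on the table to the right as a spare pair. Origin on its axis at the underside.
- dome_pair: The same, but the upper washer dome-up (narrow crown on top). One of the two pairs is round the arbor, the other is the spare. Origin on its axis at the underside.
- arbor (a point): Axis of the fixed upright 20 mm arbor, at deck height, 44 mm above the table. Axes: x from the robot's side across the deck to the arbor, y left, z up. The plywood deck reaches 172 mm towards -x and 150 mm to each side and ends at the arbor in a half-round cut-out (radius 53 mm), filled by the pair on the arbor, level with the deck within 1 mm.
- keeper_bar (a point): Middle of the dark steel T-bar on the arbor's end, on its axis, 43 mm above the deck. The bar is 68 mm long along its y, 16 mm wide along its x, 22 mm tall (32 to 54 mm above the deck) and turns about the vertical. A disc pushed home ends 10 mm below the bar.
- keeper (a joint): Turn of the T-bar about the arbor, rad, counter-clockwise from above; 0 when it lies along the stand's y. Range -3.3 to 3.3; friction 0.06 N m, stays where left. Starts at 1.2 to 1.9, roughly along the stand's x.
Things that resemble listed ones, but are neither listed nor needed, are in the scene too. What is shaped like the dome_disc but purple or turquoise is not meant.

How it is judged:
By the outcome, as a careful person would: the job done as asked, in the order asked, and still so for the second after the job is handed in, with the robot touching nothing.
It also fails if it takes over 51 s, if anything falls off the work surface, if the arm or the gripper's body presses on something with over 40 N, if the wrist force passes 120 N, or if a joint passes its speed limit or range.

## Working session

There is one attempt and no reset: what is moved stays moved. The work goes in short steps, Python scripts to look and compute and a shell command to move; the robot and the scene stay as the last step left them, time stands still between calls to the robot, and variables do not carry over. Pictures are saved under pics/ and viewed, at most 10 in all, crops included, and the job is handed in when it is done.

```bash
mkdir -p pics; python3 - <<'E'
from rig import *
import cv2,numpy as np
a=read_camera("scene");b=read_camera("top")
cv2.imwrite("pics/scene.png",a[...,::-1]);cv2.imwrite("pics/top.png",b[...,::-1])
np.set_printoptions(precision=4,suppress=True)
for n in("scene","top","wrist"):print(n,camera_info(n))
print(state())
E
```

```text
scene {'fx': 446.44478973232066, 'fy': 446.44478973232066, 'cx': 251.0390847281755, 'cy': 189.26219567220252, 'R': array([[-0.8597, -0.5105,  0.0185],
       [-0.2222,  0.3411, -0.9134],
       [ 0.46  , -0.7893, -0.4066]]), 't': array([452.6878, 276.3501, 989.0181])}
top {'fx': 359.91234200116514, 'fy': 359.91234200116514, 'cx': 255.80551320633023, 'cy': 192.58463105627118, 'R': array([[ 0.0013, -0.9994,  0.035 ],
       [-0.9862, -0.007 , -0.1652],
       [ 0.1653, -0.0343, -0.9856]]), 't': array([-145.375 ,  602.0816, 1076.6986])}
wrist {'fx': 297.3186396354542, 'fy': 297.3186396354542, 'cx': 254.1330826894591, 'cy': 190.81988041129105, 'R': array([[ 0.2869, -0.9579, -0.0017],
       [-0.9058, -0.2719,  0.3251],
       [-0.3119, -0.0917, -0.9457]]), 't': array([-602.08  ,  -41.0577,  381.2608])}
{'time_s': 0.1, 'q': array([-1.4968,  0.1046,  0.0965,  1.5639,  0.    ,  1.3531]), 'dq': array([ 0.0017, -0.0023,  0.0019,  0.0011,  0.0008,  0.001 ]), 'joint_efforts': array([  0.0076, -55.8212,  50.4717,   0.0133,  -0.0002,  -0.    ]), 'tcp_pos': array([ 172.5632, -574.3528,  247.6077]), 'ee_rot': array([-3.1404, -0.0003,  0.2917]), 'force': array([ 0.1842, -0.2013, -0.2729]), 'ft_torque': array([-0.0149, -0.0151,  0.0223]), 'finger_force': 0.0, 'width': 1.00185498209769}
```

View pics/scene.png

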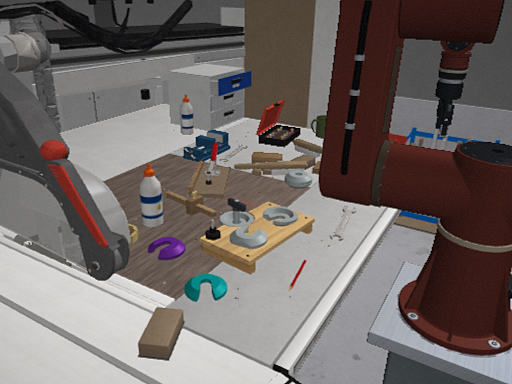

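View pics/top.png

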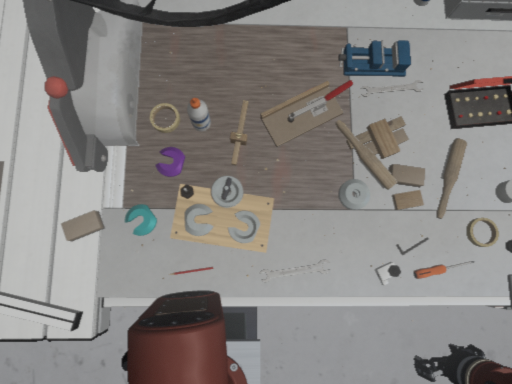

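The stand is at about (222,215) in top, with the arbor at (227,190). Its two slotted washers are at (198,220) and (244,227), and the spare pair is at (355,194). The purple (171,161) and turquoise (141,220) discs are decoys. Next I enlarge the stand and the spare pair.

```bash
python3 - <<'E'
import cv2,numpy as np
t=cv2.imread("pics/top.png");s=cv2.imread("pics/scene.png")
f=lambda i,x0,y0,x1,y1,w,h:cv2.resize(i[y0:y1,x0:x1],(w,h),interpolation=cv2.INTER_CUBIC)
A=f(t,168,170,280,254,448,336); B=f(t,330,170,386,212,336,252)
C=f(s,195,190,320,272,400,262); D=f(s,275,160,325,193,400,262)
o=np.zeros((598,800,3),np.uint8);o[:336,:448]=A;o[:252,450:786]=B;o[336:,:400]=C;o[336:,400:]=D
cv2.imwrite("pics/crop1.png",o)
E
```

```text
(no output)
```

View pics/crop1.png

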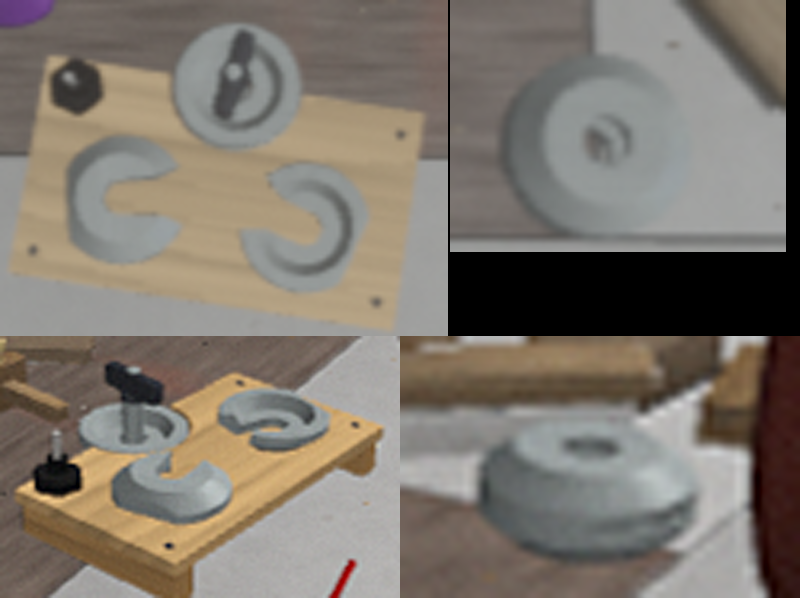

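The pair on the arbor, (227,190) in top, shows a wide rim and a hollow on top. It is the cup_pair, dish-up; the spare at (355,194) is the dome_pair. That means the grey dome-up washer on the left, at top (198,220), is the one to slide. It is dome_disc: narrow crown on top, slot opening to image right, flat at image left. Next I get rough positions.

```bash
cat > h.py <<'E'
import numpy as np,cv2
from rig import *
np.set_printoptions(precision=3,suppress=True)
def ray(c,uv,fish=False):
    R=np.array(c["R"]);t=np.array(c["t"]);x=np.array([(uv[0]-c["cx"])/c["fx"],(uv[1]-c["cy"])/c["fy"]])
    if fish:
        r=np.hypot(*x);d=np.array([*(x/max(r,1e-9)*np.sin(r)),np.cos(r)])
    else:d=np.array([*x,1.])
    return -R.T@t,R.T@d/np.linalg.norm(d)
def atz(c,uv,z,fish=False):
    o,d=ray(c,uv,fish);return o+d*(z-o[2])/d[2]
def tri(*rs):
    A=sum(np.eye(3)-np.outer(d,d) for o,d in rs);b=sum((np.eye(3)-np.outer(d,d))@o for o,d in rs)
    p=np.linalg.solve(A,b);return p,max(np.linalg.norm(np.cross(p-o,d)) for o,d in rs)
def proj(c,X,fish=False):
    p=np.array(c["R"])@X+np.array(c["t"])
    if fish:
        th=np.arctan2(np.hypot(p[0],p[1]),p[2]);n=np.hypot(p[0],p[1]);return np.array([c["cx"]+c["fx"]*th*p[0]/n,c["cy"]+c["fy"]*th*p[1]/n])
    return np.array([c["cx"]+c["fx"]*p[0]/p[2],c["cy"]+c["fy"]*p[1]/p[2]])
E
python3 - <<'E'
from h import *
T=camera_info("top");S=camera_info("scene")
t=lambda u,v:(168+(u-1.5)/4,170+(v-1.5)/4); s=lambda u,v:(195+u/3.2,190+(v-336)/3.2)
for n,a,b in [("bolt",(237,72),(133,371)),("deckcornL-near(top14,275)",(14,275),(175,566)),("nearhole L",(33,250),(169,546)),("farR hole",(401,134),(239,382)),("nearR hole",(376,301),(355,425)),("cornerR far",(424,114),(236,374))]:
    print(n,*tri(ray(T,t(*a)),ray(S,s(*b))))
for n,a,z in [("farL corner",(45,58),44),("nearL",(14,275),44),("nearR",(393,328),44),("farR",(424,114),44),("disc flat a",(69,168),50),("flat b",(69,228),50),("slot a",(178,165),50),("slot b",(180,228),50),("slot end",(108,200),60),("bar a",(245,38),98),("bar b",(228,112),98)]:
    print(n,atz(T,t(*a),z))
E
```

```text
bolt [609.326 -54.312  97.687] 0.3476424160586936
deckcornL-near(top14,275) [460.457 117.956  40.115] 0.682634412205142
nearhole L [477.597 102.446  44.263] 1.3706165989141716
farR hole [ 569.648 -181.555   45.347] 0.9849670820858359
nearR hole [ 439.207 -161.856   44.327] 1.3884352925909387
cornerR far [ 584.819 -200.62    42.496] 2.3940083592587817
farL corner [629.427  99.412  44.   ]
nearL [459.691 116.881  44.   ]
nearR [ 419.943 -174.426   44.   ]
farR [ 586.788 -199.511   44.   ]
disc flat a [541.785  76.725  50.   ]
flat b [495.436  75.165  50.   ]
slot a [544.568  -7.287  50.   ]
slot b [495.758  -9.861  50.   ]
slot end [516.214  44.629  60.   ]
bar a [635.723 -59.816  98.   ]
bar b [579.111 -47.889  98.   ]
```

The estimates fit the text: the bar middle should stand at z 87 to 98, and the deck holes come out at z 44–45. The arbor is near (609,-54), the stand yaw about -0.13, the dome_disc near (519,34) and its slot points along about -y. The slot is about 45° off the arbor bearing, so I will grip the disc flat-to-slot-end, turn it on the deck, then push it on the flat. First I go overhead with the wrist camera.

```bash
python3 -m creep '[{"tx":0.513,"ty":-0.466,"tz":0,"wz":-2.85},{"tx":0.513,"ty":-0.466,"tz":0,"wz":-2.85},{"tx":0.513,"ty":-0.466,"tz":0,"wz":-2.85},{"tx":0.513,"ty":-0.466,"tz":0,"wz":-2.85},{"tx":0.513,"ty":-0.466,"tz":0,"wz":-2.85},{"tx":0.513,"ty":-0.466,"tz":0,"wz":-2.85},{"tx":0.513,"ty":-0.466,"tz":0,"wz":-2.85},{"tx":0.513,"ty":-0.466,"tz":0,"wz":-2.85},{"tx":0.513,"ty":-0.466,"tz":0,"wz":-2.85},{"tx":0.513,"ty":-0.466,"tz":0,"wz":-2.85},{"tx":0.513,"ty":-0.466,"tz":0,"wz":-2.85},{"tx":0.513,"ty":-0.466,"tz":0,"wz":-2.85}]'
python3 -c "
from h import *
s=state();print(s['time_s'],s['tcp_pos'],s['ee_rot'],s['q'])"
```

```text
0.1 [ 172.563 -574.353  247.608] [-3.14  -0.     0.292] [-1.497  0.105  0.097  1.564  0.     1.353]schema error: expected keys tx, ty, tz, wx, wy, wz, hand
```

All keys are needed in every row.

```bash
python3 -m creep '[{"tx":0.513,"ty":-0.466,"tz":0,"wx":0,"wy":0,"wz":-2.85,"hand":0.05},{"tx":0.513,"ty":-0.466,"tz":0,"wx":0,"wy":0,"wz":-2.85,"hand":0.05},{"tx":0.513,"ty":-0.466,"tz":0,"wx":0,"wy":0,"wz":-2.85,"hand":0.05},{"tx":0.513,"ty":-0.466,"tz":0,"wx":0,"wy":0,"wz":-2.85,"hand":0.05},{"tx":0.513,"ty":-0.466,"tz":0,"wx":0,"wy":0,"wz":-2.85,"hand":0.05},{"tx":0.513,"ty":-0.466,"tz":0,"wx":0,"wy":0,"wz":-2.85,"hand":0.05},{"tx":0.513,"ty":-0.466,"tz":0,"wx":0,"wy":0,"wz":-2.85,"hand":0.05},{"tx":0.513,"ty":-0.466,"tz":0,"wx":0,"wy":0,"wz":-2.85,"hand":0.05},{"tx":0.513,"ty":-0.466,"tz":0,"wx":0,"wy":0,"wz":-2.85,"hand":0.05},{"tx":0.513,"ty":-0.466,"tz":0,"wx":0,"wy":0,"wz":-2.85,"hand":0.05},{"tx":0.513,"ty":-0.466,"tz":0,"wx":0,"wy":0,"wz":-2.85,"hand":0.05},{"tx":0.513,"ty":-0.466,"tz":0,"wx":0,"wy":0,"wz":-2.85,"hand":0.05}]' 20
python3 -c "
from h import *
s=state();print(s['time_s'],s['tcp_pos'],s['ee_rot'],s['q'],s['width'])"
```

```text
time_s: 1.3
tcp_pos: [482.5, -58.4, 248.2]
ee_rot: [3.142, 0.0, 2.098]
force: [0.7, -2.0, 1.0]
width: 0.585
finger_force: 0.0
1.3 [482.507 -58.39  248.158] [3.142 0.    2.098] [-0.39  -0.245 -0.237  1.578 -0.     0.653] 0.5854833025945708
```

```bash
python3 -m creep '[{"tx":0.059,"ty":0.055,"tz":0,"wx":0,"wy":0,"wz":-1.04,"hand":0.05},{"tx":0.059,"ty":0.055,"tz":0,"wx":0,"wy":0,"wz":-1.04,"hand":0.05},{"tx":0.059,"ty":0.055,"tz":0,"wx":0,"wy":0,"wz":-1.04,"hand":0.05},{"tx":0.059,"ty":0.055,"tz":0,"wx":0,"wy":0,"wz":-1.04,"hand":0.05},{"tx":0.059,"ty":0.055,"tz":0,"wx":0,"wy":0,"wz":-1.04,"hand":0.05},{"tx":0.059,"ty":0.055,"tz":0,"wx":0,"wy":0,"wz":-1.04,"hand":0.05},{"tx":0.059,"ty":0.055,"tz":0,"wx":0,"wy":0,"wz":-1.04,"hand":0.05},{"tx":0.059,"ty":0.055,"tz":0,"wx":0,"wy":0,"wz":-1.04,"hand":0.05},{"tx":0.059,"ty":0.055,"tz":0,"wx":0,"wy":0,"wz":-1.04,"hand":0.05}]'
python3 - <<'E'
from h import *
import pickle
c=camera_info("wrist");im=read_camera("wrist")
pickle.dump((c,im),open("w1.pkl","wb"))
cv2.imwrite("pics/w1.png",cv2.resize(im[...,::-1],(800,600),interpolation=cv2.INTER_CUBIC))
E
```

```text
time_s: 2.2
tcp_pos: [500.1, 18.0, 248.0]
ee_rot: [3.142, -0.0, 3.128]
force: [-0.0, -0.4, -0.0]
width: 0.585
finger_force: 0.0
```

View pics/w1.png

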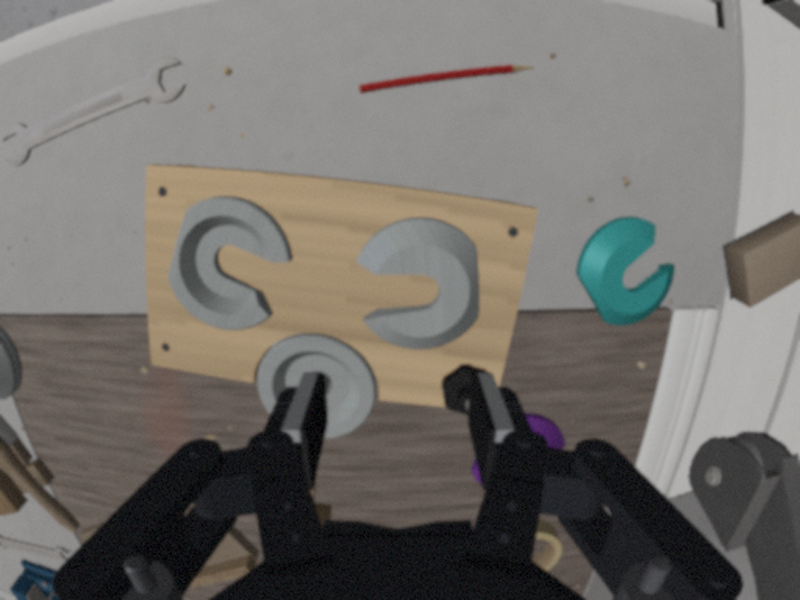

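The fisheye picture (800x600 scale) shows dome_disc at (420,283): flat at x≈478 (y 245–312), slot mouth at (365,270–320), slot end near (440,290). Dish_disc is at (230,262), the arbor pair at (317,385) and the knob at (462,388). I now take a second, lower place for height.

```bash
python3 -m creep '[{"tx":-0.01,"ty":0.037,"tz":0.09,"wx":0,"wy":0,"wz":0,"hand":0.05},{"tx":-0.01,"ty":0.037,"tz":0.09,"wx":0,"wy":0,"wz":0,"hand":0.05},{"tx":-0.01,"ty":0.037,"tz":0.09,"wx":0,"wy":0,"wz":0,"hand":0.05},{"tx":-0.01,"ty":0.037,"tz":0.09,"wx":0,"wy":0,"wz":0,"hand":0.05}]'
python3 - <<'E'
from h import *
import pickle
c=camera_info("wrist");im=read_camera("wrist")
pickle.dump((c,im),open("w2.pkl","wb"))
c1,im1=pickle.load(open("w1.pkl","rb"))
X=np.array([519,34,54])
print(proj(c1,X,1),proj(c,X,1))
u=proj(c,X,1).astype(int)
A=cv2.resize(im1[125:235,215:325],(400,400),interpolation=cv2.INTER_CUBIC)
x0,y0=u[0]-90,u[1]-80
B=cv2.resize(im[y0:y0+160,x0:x0+160],(400,400),interpolation=cv2.INTER_CUBIC);print(x0,y0)
C=cv2.resize(im1[195:290,150:340],(380,190),interpolation=cv2.INTER_CUBIC)
o=np.zeros((600,800,3),np.uint8);o[:400,:400]=A;o[:400,400:]=B;o[405:595,:380]=C
o[405:595,400:653]=cv2.resize(im,(253,190))
cv2.imwrite("pics/crop2.png",o[...,::-1])
E
```

```text
time_s: 2.65
tcp_pos: [510.0, 55.0, 158.1]
ee_rot: [-3.141, -0.002, 3.131]
force: [-0.5, 0.7, 0.9]
width: 0.585
finger_force: 0.0
[270.758 183.778] [231.935 205.445]
141 125
```

View pics/crop2.png

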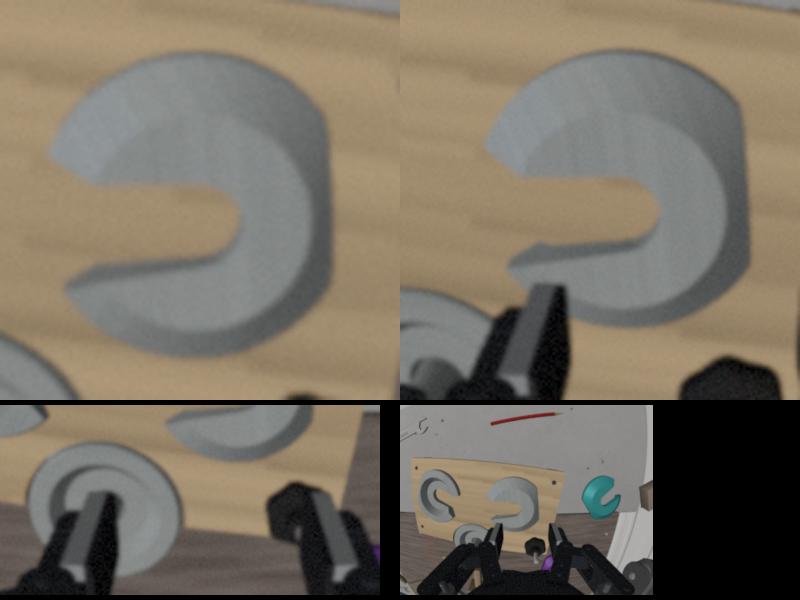

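```bash
cat > m.py <<'E'
from h import *
import pickle
from scipy.optimize import least_squares
c1,_=pickle.load(open("w1.pkl","rb"));c2,_=pickle.load(open("w2.pkl","rb"))
a=lambda u,v:(215+(u+.5)*.275-.5,125+(v+.5)*.275-.5); b=lambda u,v:(141+(u+.5)*.4-.5,125+(v+.5)*.4-.5)
P={"flatN":((329,130),(343,112),54),"flatF":((331,293),(349,262),54),"slotend":((241,218),(260,211),66),"tipN":((50,155),(85,146),54),"tipF":((66,288),(108,268),54)}
for n,(p,q,z) in P.items():
    print(n,*tri(ray(c1,a(*p),1),ray(c2,b(*q),1)),atz(c1,a(*p),z,1)[:2],atz(c2,b(*q),z,1)[:2])
T=camera_info("top");S=camera_info("scene")
X=atz(T,(168+(237-1.5)/4,170+(72-1.5)/4),98);print("bolt at98",X)
E
python3 m.py
```

```text
flatN [492.124  72.862  47.199] 1.734844047557972 [492.258  72.274] [488.641  71.77 ]
flatF [552.045  77.354  35.326] 1.3610510908302615 [545.699  74.957] [541.739  74.672]
slotend [516.608  44.707  66.773] 0.6234558307911067 [516.307  44.419] [517.487  45.011]
tipN [498.968 -13.014  54.075] 0.09998152438906957 [499.087 -12.997] [498.89  -13.056]
tipF [542.596  -9.361  55.263] 0.5239457103623351 [542.595  -9.709] [543.735  -9.492]
bolt at98 [609.585 -54.167  98.   ]
```

The disc measures consistently: tips at z 54–55 (deck 44 + 10) and slot end at z 66.8 (44 + 22), with the tip spacing and slot end agreeing on a centre of about (518,31.6) and a slot yaw of about -1.51. I move above the grip spot (516,59) and check before inserting a finger in the slot.

```bash
python3 -m creep '[{"tx":-0.0063,"ty":0.004,"tz":0.068,"wx":0,"wy":0,"wz":-0.07,"hand":0.05},{"tx":-0.0063,"ty":0.004,"tz":0.068,"wx":0,"wy":0,"wz":-0.07,"hand":0.05},{"tx":-0.0063,"ty":0.004,"tz":0.068,"wx":0,"wy":0,"wz":-0.07,"hand":0.05},{"tx":-0.0063,"ty":0.004,"tz":0.068,"wx":0,"wy":0,"wz":-0.07,"hand":0.05}]'
python3 - <<'E'
from h import *
import pickle
c1,_=pickle.load(open("w1.pkl","rb"));print("hole",atz(c1,(328.2,147.7),44,1))
c=camera_info("wrist");im=read_camera("wrist")
pickle.dump((c,im),open("w3.pkl","wb"))
for X in ([518,31.6,66],[516.6,44.7,66]):print(proj(c,np.array(X,float),1))
cv2.imwrite("pics/w3.png",cv2.resize(im[150:384,150:400][...,::-1],(640,600),interpolation=cv2.INTER_CUBIC))
E
```

```text
time_s: 3.1
tcp_pos: [518.2, 58.2, 92.7]
ee_rot: [-3.141, 0.003, -3.083]
force: [0.5, 0.6, 0.2]
width: 0.584
finger_force: 0.0
hole [479.606 100.677  44.   ]
[212.834 236.919]
[235.46  236.186]
```

View pics/w3.png

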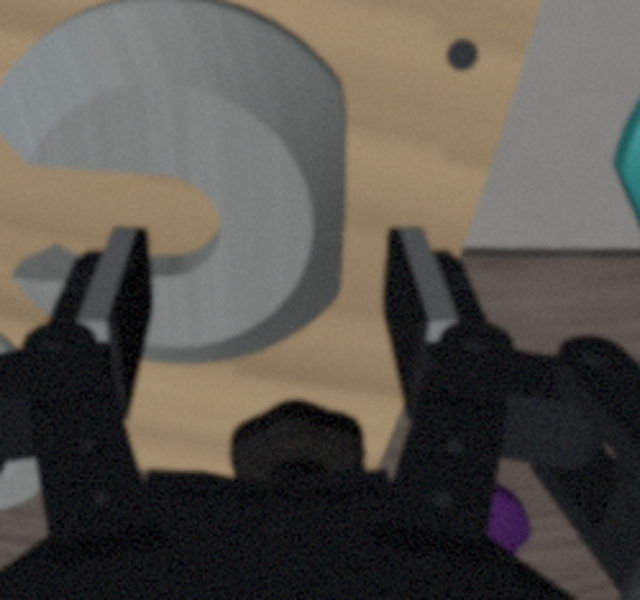

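```bash
python3 - <<'E'
from h import *
import pickle
c,_=pickle.load(open("w3.pkl","rb"))
p=lambda u,v:(150+(u+.5)/2.56-.5,150+(v+.5)/2.564-.5)
for z in (70,75,80,85):
    L,R=atz(c,p(148,229),z,1),atz(c,p(389,229),z,1);print(z,L,R,np.linalg.norm(L-R))
for n,u,v,z in [("slotNear",(100),169,66),("slotNear2",175,175,66),("slotend",219,222,66),("slotF",150,256,66),("flatN",345,80,54),("flatF",343,300,54)]:print(n,atz(c,p(u,v),z,1))
s=state();print(s['tcp_pos'],s['ee_rot'])
E
```

```text
70 [517.431  29.055  70.   ] [514.329  82.267  70.   ] 53.30235353823084
75 [514.695  29.795  75.   ] [511.697  81.205  75.   ] 51.49778713775363
80 [511.958  30.534  80.   ] [509.066  80.143  80.   ] 49.693220737276405
85 [509.222  31.273  85.   ] [506.435  79.08   85.   ] 47.8886543367992
slotNear [505.431  17.733  66.   ]
slotNear2 [505.715  34.534  66.   ]
slotend [516.669  44.577  66.   ]
slotF [526.72   28.859  66.   ]
flatN [485.506  71.176  54.   ]
flatF [543.945  76.435  54.   ]
[518.523  58.185  93.109] [-3.141  0.004 -3.083]
```

Slot edges at x≈505.5 and 530 give a slot centre line of x≈518 at the finger. The finger shows 2–4 mm too far in +x, so I shift about 3 mm back and go down in steps, watching the force.

```bash
python3 -m creep '[{"tx":0.003,"ty":0.001,"tz":0.004,"wx":0,"wy":0,"wz":0,"hand":0.05},{"tx":0.003,"ty":0.001,"tz":0.01,"wx":0,"wy":0,"wz":0,"hand":0.05},{"tx":0.003,"ty":0.001,"tz":0.015,"wx":0,"wy":0,"wz":0,"hand":0.05},{"tx":0.003,"ty":0.001,"tz":0.015,"wx":0,"wy":0,"wz":0,"hand":0.05}]'
```

```text
time_s: 3.55
tcp_pos: [513.9, 59.6, 74.8]
ee_rot: [-3.141, 0.0, -3.081]
force: [1.3, -0.0, -1.0]
width: 0.583
finger_force: 0.5
```

```bash
python3 -m creep '[{"tx":-0.001,"ty":0,"tz":0.003,"wx":0,"wy":0,"wz":0,"hand":0.05},{"tx":-0.001,"ty":0,"tz":0.006,"wx":0,"wy":0,"wz":0,"hand":0.05},{"tx":-0.001,"ty":0,"tz":0.006,"wx":0,"wy":0,"wz":0,"hand":0.05}]'
python3 - <<'E'
from h import *
s=state();print(s['tcp_pos'],s['force'],s['ft_torque'])
import pickle
c=camera_info("wrist");im=read_camera("wrist");pickle.dump((c,im),open("w4.pkl","wb"))
cv2.imwrite("pics/w4.png",cv2.resize(im[190:300,150:350][...,::-1],(800,440),interpolation=cv2.INTER_CUBIC))
E
```

```text
time_s: 3.85
tcp_pos: [514.5, 59.8, 68.6]
ee_rot: [3.141, -0.001, -3.081]
force: [-0.6, 0.0, -0.6]
width: 0.584
finger_force: 0.0
[514.477  59.806  68.634] [-0.589  0.037 -0.586] [-0.046 -0.014  0.025]
```

View pics/w4.png

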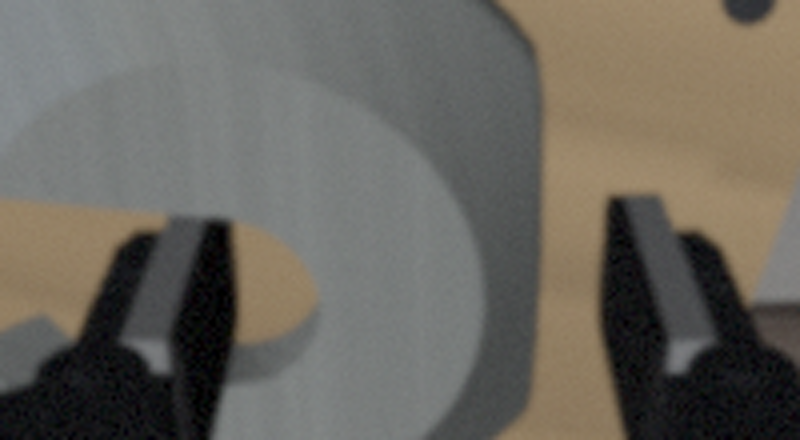

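The finger is inside the slot with no contact force: the slot edge clips its lower corner at (200,215). Going down the rest and closing.

```bash
python3 -m creep '[{"tx":-0.001,"ty":0,"tz":0.003,"wx":0,"wy":0,"wz":0,"hand":0.05},{"tx":-0.001,"ty":-0.001,"tz":0.006,"wx":0,"wy":0,"wz":0,"hand":0.045},{"tx":-0.001,"ty":-0.001,"tz":0.006,"wx":0,"wy":0,"wz":0,"hand":0.04},{"tx":-0.001,"ty":-0.001,"tz":0.006,"wx":0,"wy":0,"wz":0,"hand":0.02},{"tx":-0.001,"ty":-0.001,"tz":0.006,"wx":0,"wy":0,"wz":0,"hand":0.02},{"tx":-0.001,"ty":-0.001,"tz":0.006,"wx":0,"wy":0,"wz":0,"hand":0.02},{"tx":-0.001,"ty":-0.001,"tz":0.006,"wx":0,"wy":0,"wz":0,"hand":0.02}]' 20
```

```text
time_s: 4.6
tcp_pos: [515.8, 58.8, 63.2]
ee_rot: [-3.142, -0.0, -3.081]
force: [-0.8, -1.1, -0.2]
width: 0.423
finger_force: 20.0
```

The width of 36 mm is exactly what a 22 mm pad in the R13 slot end gives, so the disc is held and centred at about (517,35). I turn it by +0.81 and slide it to (541,4), facing the arbor at 90 mm.

```bash
python3 -m creep '[{"tx":-0.0005,"ty":-0.004,"tz":0,"wx":0,"wy":0,"wz":-0.08,"hand":0.02},{"tx":-0.001,"ty":-0.009,"tz":0,"wx":0,"wy":0,"wz":-0.18,"hand":0.02},{"tx":-0.0015,"ty":-0.014,"tz":0,"wx":0,"wy":0,"wz":-0.28,"hand":0.02},{"tx":-0.002,"ty":-0.019,"tz":0,"wx":0,"wy":0,"wz":-0.38,"hand":0.02},{"tx":-0.0025,"ty":-0.024,"tz":0,"wx":0,"wy":0,"wz":-0.48,"hand":0.02},{"tx":-0.003,"ty":-0.029,"tz":0,"wx":0,"wy":0,"wz":-0.58,"hand":0.02},{"tx":-0.0035,"ty":-0.034,"tz":0,"wx":0,"wy":0,"wz":-0.68,"hand":0.02},{"tx":-0.004,"ty":-0.038,"tz":0,"wx":0,"wy":0,"wz":-0.77,"hand":0.02},{"tx":-0.004,"ty":-0.04,"tz":0,"wx":0,"wy":0,"wz":-0.81,"hand":0.02},{"tx":-0.004,"ty":-0.04,"tz":0,"wx":0,"wy":0,"wz":-0.81,"hand":0.02},{"tx":-0.004,"ty":-0.04,"tz":0,"wx":0,"wy":0,"wz":-0.81,"hand":0.02}]'
```

```text
time_s: 5.7
tcp_pos: [522.3, 19.0, 63.2]
ee_rot: [-3.141, -0.0, -2.273]
force: [0.0, -0.6, -0.7]
width: 0.419
finger_force: 20.0
```

```bash
python3 -m creep '[{"tx":0,"ty":0,"tz":0,"wx":0,"wy":0,"wz":0,"hand":0.05},{"tx":0,"ty":0,"tz":0,"wx":0,"wy":0,"wz":0,"hand":0.05},{"tx":0,"ty":0,"tz":0,"wx":0,"wy":0,"wz":0,"hand":0.05},{"tx":0,"ty":0,"tz":-0.01,"wx":0,"wy":0,"wz":0,"hand":0.05},{"tx":0,"ty":0,"tz":-0.03,"wx":0,"wy":0,"wz":0,"hand":0.05},{"tx":0,"ty":0,"tz":-0.07,"wx":0,"wy":0,"wz":0,"hand":0.05},{"tx":0,"ty":0,"tz":-0.11,"wx":0,"wy":0,"wz":0,"hand":0.03},{"tx":0,"ty":0,"tz":-0.11,"wx":0,"wy":0,"wz":0,"hand":0.02},{"tx":0,"ty":0,"tz":-0.11,"wx":0,"wy":0,"wz":0,"hand":0.02},{"tx":0,"ty":0,"tz":-0.11,"wx":0,"wy":0,"wz":0,"hand":0.02}]'
python3 - <<'E'
from h import *
import pickle
c=camera_info("wrist");im=read_camera("wrist");pickle.dump((c,im),open("w5.pkl","wb"))
t=read_camera("top")
for X in ([541,4,66],[609.5,-54,98]):print(proj(c,np.array(X,float),1))
o=np.zeros((600,800,3),np.uint8)
o[:384,:512]=im; o[384:600,:288]=cv2.resize(t[170:254,168:280],(288,216),interpolation=cv2.INTER_CUBIC)
cv2.imwrite("pics/w5.png",o[...,::-1])
E
```

```text
time_s: 6.7
tcp_pos: [521.9, 19.2, 172.5]
ee_rot: [3.141, -0.001, -2.271]
force: [-0.6, 0.4, 0.7]
width: 0.235
finger_force: 0.0
[228.066 197.47 ]
[112.858 210.86 ]
```

View pics/w5.png

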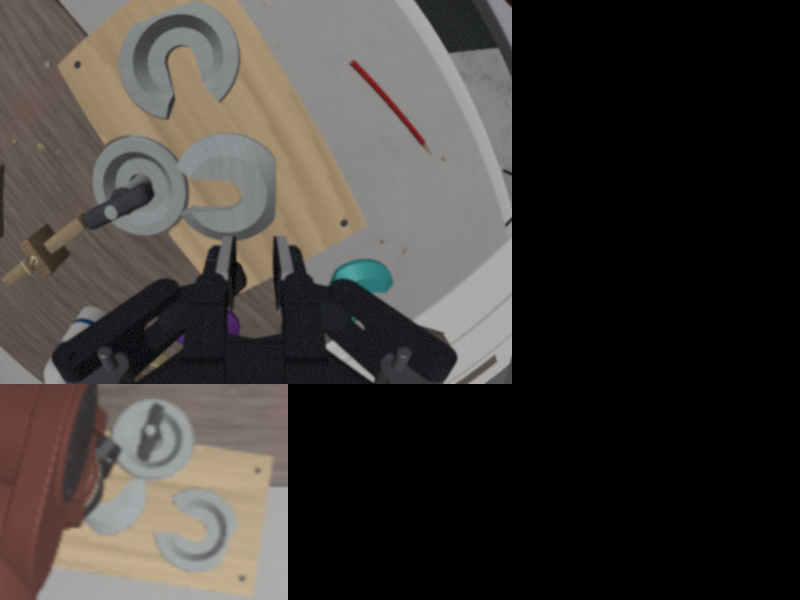

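The disc now faces the arbor: slot end (240,193), mouth about (183,194), arbor axis at the left. The bar bolt is seen at (112,212) against a predicted (113,211). Next I check the alignment numerically.

```bash
python3 - <<'E'
from h import *
import pickle
c,_=pickle.load(open("w5.pkl","rb"))
for n,u,v,z in [("slotend",240.5,193,66),("tip1",179,178,54),("tip2",184,211,54),("flat1",275,156,54),("flat2",275,215,54),("bolt",112,212,98),("barfar",88,219,98),("barnear",148,180,98),("rimL",93,188,44),("rimR",187,186,44),("rimT",140,136,44)]:print(n,atz(c,(u,v),z,1)[:2])
s=state();print(s['tcp_pos'],s['ee_rot'],s['q'])
E
```

```text
slotend [530.502   7.722]
tip1 [565.674 -34.653]
tip2 [584.154  -9.574]
flat1 [490.05    4.429]
flat2 [523.778  46.178]
bolt [610.891 -53.871]
barfar [634.257 -64.623]
barnear [567.609 -51.36 ]
rimL [646.114 -86.692]
rimR [569.183 -23.788]
rimT [570.216 -86.79 ]
[521.592  19.272 171.977] [ 3.14  -0.001 -2.271] [-0.214 -0.133 -0.276  1.43  -0.    -1.084]
```

The axis, bearing and flat normal agree at about -0.67 (world yaw). I turn the tool to push with both fingers' sides on the flat and start behind it at (486,44).

```bash
python3 -m creep '[{"tx":0.004,"ty":0.043,"tz":0,"wx":0,"wy":0,"wz":1.54,"hand":0.02},{"tx":0.004,"ty":0.043,"tz":0,"wx":0,"wy":0,"wz":1.54,"hand":0.02},{"tx":0.004,"ty":0.043,"tz":0,"wx":0,"wy":0,"wz":1.54,"hand":0.02},{"tx":0.004,"ty":0.043,"tz":0,"wx":0,"wy":0,"wz":1.54,"hand":0.02},{"tx":0.004,"ty":0.043,"tz":0,"wx":0,"wy":0,"wz":1.54,"hand":0.02},{"tx":0.004,"ty":0.043,"tz":0,"wx":0,"wy":0,"wz":1.54,"hand":0.02},{"tx":0.004,"ty":0.043,"tz":0,"wx":0,"wy":0,"wz":1.54,"hand":0.02},{"tx":0.004,"ty":0.043,"tz":0,"wx":0,"wy":0,"wz":1.54,"hand":0.02},{"tx":0.004,"ty":0.043,"tz":0,"wx":0,"wy":0,"wz":1.54,"hand":0.02},{"tx":0.004,"ty":0.043,"tz":0,"wx":0,"wy":0,"wz":1.54,"hand":0.02},{"tx":0.004,"ty":0.043,"tz":0.04,"wx":0,"wy":0,"wz":1.54,"hand":0.02},{"tx":0.004,"ty":0.043,"tz":0.04,"wx":0,"wy":0,"wz":1.54,"hand":0.02}]'
python3 -m creep '[{"tx":0,"ty":0,"tz":0.03,"wx":0,"wy":0,"wz":0,"hand":0.02},{"tx":0,"ty":0,"tz":0.06,"wx":0,"wy":0,"wz":0,"hand":0.02},{"tx":0,"ty":0,"tz":0.071,"wx":0,"wy":0,"wz":0,"hand":0.02},{"tx":0,"ty":0,"tz":0.071,"wx":0,"wy":0,"wz":0,"hand":0.02},{"tx":0,"ty":0,"tz":0.071,"wx":0,"wy":0,"wz":0,"hand":0.02}]'
```

```text
time_s: 8.0
tcp_pos: [483.7, 44.3, 128.2]
ee_rot: [-3.138, -0.007, 2.471]
force: [-0.7, -0.6, -1.1]
width: 0.233
finger_force: 0.0
time_s: 8.5
tcp_pos: [487.1, 43.7, 63.3]
ee_rot: [-3.142, 0.0, 2.473]
force: [-0.3, -0.7, 0.4]
width: 0.234
finger_force: 0.0
```

```bash
python3 -m creep '[{"tx":-0.008,"ty":0,"tz":0,"wx":0,"wy":0,"wz":0,"hand":0.02},{"tx":-0.014,"ty":0,"tz":0,"wx":0,"wy":0,"wz":0,"hand":0.02},{"tx":-0.019,"ty":0,"tz":0,"wx":0,"wy":0,"wz":0,"hand":0.02},{"tx":-0.024,"ty":0,"tz":0,"wx":0,"wy":0,"wz":0,"hand":0.02},{"tx":-0.029,"ty":0,"tz":0,"wx":0,"wy":0,"wz":0,"hand":0.02},{"tx":-0.034,"ty":0,"tz":0,"wx":0,"wy":0,"wz":0,"hand":0.02},{"tx":-0.039,"ty":0,"tz":0,"wx":0,"wy":0,"wz":0,"hand":0.02},{"tx":-0.044,"ty":0,"tz":0,"wx":0,"wy":0,"wz":0,"hand":0.02},{"tx":-0.049,"ty":0,"tz":0,"wx":0,"wy":0,"wz":0,"hand":0.02},{"tx":-0.054,"ty":0,"tz":0,"wx":0,"wy":0,"wz":0,"hand":0.02},{"tx":-0.059,"ty":0,"tz":0,"wx":0,"wy":0,"wz":0,"hand":0.02}]'
python3 - <<'E'
from h import *
import pickle
c=camera_info("wrist");im=read_camera("wrist");pickle.dump((c,im),open("w6.pkl","wb"))
print(state()['force'],state()['tcp_pos'])
cv2.imwrite("pics/w6.png",cv2.resize(im[110:384,120:390][...,::-1],(591,600),interpolation=cv2.INTER_CUBIC))
E
```

```text
time_s: 9.6
tcp_pos: [533.4, 7.0, 62.3]
ee_rot: [-3.142, -0.0, 2.472]
force: [-3.9, 2.8, 4.5]
width: 0.232
finger_force: 2.7
[-0.392  0.438 -0.054] [533.998   6.414  62.324]
```

View pics/w6.png

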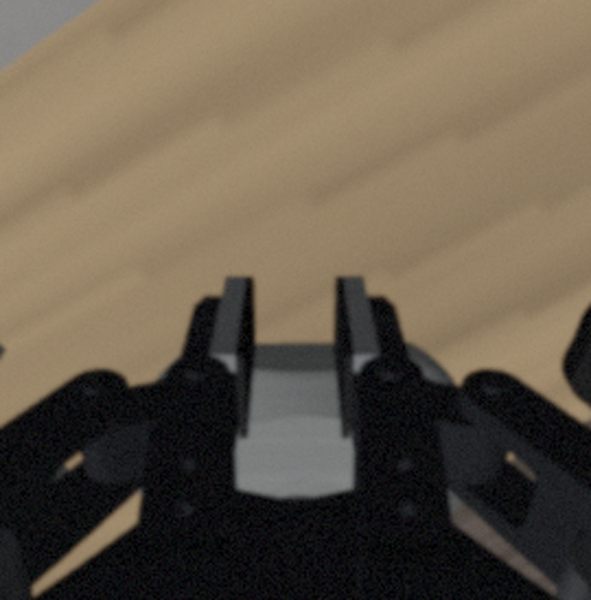

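The flat is square against both fingers (left edge (240,345), right edge (340,345)), and the push force is about 5 N. Pushing on towards the arbor.

```bash
python3 -m creep '[{"tx":-0.006,"ty":0,"tz":0,"wx":0,"wy":0,"wz":0,"hand":0.02},{"tx":-0.011,"ty":0,"tz":0,"wx":0,"wy":0,"wz":0,"hand":0.02},{"tx":-0.016,"ty":0,"tz":0,"wx":0,"wy":0,"wz":0,"hand":0.02},{"tx":-0.021,"ty":0,"tz":0,"wx":0,"wy":0,"wz":0,"hand":0.02},{"tx":-0.026,"ty":0,"tz":0,"wx":0,"wy":0,"wz":0,"hand":0.02}]'
python3 -m creep '[{"tx":-0.004,"ty":0,"tz":0,"wx":0,"wy":0,"wz":0,"hand":0.02},{"tx":-0.008,"ty":0,"tz":0,"wx":0,"wy":0,"wz":0,"hand":0.02},{"tx":-0.012,"ty":0,"tz":0,"wx":0,"wy":0,"wz":0,"hand":0.02}]'
```

```text
time_s: 10.15
tcp_pos: [553.8, -9.3, 62.2]
ee_rot: [-3.141, 0.0, 2.472]
force: [-2.3, 1.6, 2.9]
width: 0.235
finger_force: 1.7
time_s: 10.45
tcp_pos: [563.2, -16.7, 62.3]
ee_rot: [-3.142, 0.0, 2.472]
force: [-2.0, 1.0, 2.5]
width: 0.234
finger_force: 1.4
```

```bash
python3 -m creep '[{"tx":-0.002,"ty":0,"tz":0,"wx":0,"wy":0,"wz":0,"hand":0.02},{"tx":-0.004,"ty":0,"tz":0,"wx":0,"wy":0,"wz":0,"hand":0.02},{"tx":-0.005,"ty":0,"tz":0,"wx":0,"wy":0,"wz":0,"hand":0.02}]'
python3 -m creep '[{"tx":-0.001,"ty":0,"tz":0,"wx":0,"wy":0,"wz":0,"hand":0.02},{"tx":-0.002,"ty":0,"tz":0,"wx":0,"wy":0,"wz":0,"hand":0.02}]'
```

```text
time_s: 10.75
tcp_pos: [566.9, -19.7, 62.2]
ee_rot: [-3.141, 0.0, 2.472]
force: [-2.4, 0.8, 0.9]
width: 0.235
finger_force: 1.0
time_s: 10.95
tcp_pos: [568.0, -20.6, 62.0]
ee_rot: [-3.141, -0.001, 2.472]
force: [-3.8, 2.2, 2.3]
width: 0.234
finger_force: 2.6
```

```bash
python3 -m creep '[{"tx":-0.001,"ty":0,"tz":0,"wx":0,"wy":0,"wz":0,"hand":0.02},{"tx":-0.002,"ty":0,"tz":0,"wx":0,"wy":0,"wz":0,"hand":0.02}]'
python3 -m creep '[{"tx":-0.001,"ty":0,"tz":0,"wx":0,"wy":0,"wz":0,"hand":0.02},{"tx":-0.001,"ty":0,"tz":0,"wx":0,"wy":0,"wz":0,"hand":0.02}]'
```

```text
time_s: 11.15
tcp_pos: [568.7, -21.3, 61.9]
ee_rot: [-3.141, -0.003, 2.472]
force: [-9.7, 6.4, 5.5]
width: 0.234
finger_force: 6.3
time_s: 11.35
tcp_pos: [568.8, -21.3, 61.8]
ee_rot: [-3.141, -0.005, 2.472]
force: [-10.8, 7.4, 7.0]
width: 0.233
finger_force: 7.2
```

Firm stop: the disc centre works out to (610.4,-54.2), the arbor axis. I back off, lift and look.

```bash
python3 -m creep '[{"tx":0.01,"ty":0,"tz":0,"wx":0,"wy":0,"wz":0,"hand":0.02},{"tx":0.025,"ty":0,"tz":0,"wx":0,"wy":0,"wz":0,"hand":0.02},{"tx":0.025,"ty":0,"tz":-0.02,"wx":0,"wy":0,"wz":0,"hand":0.02},{"tx":0.03,"ty":0,"tz":-0.06,"wx":0,"wy":0,"wz":0,"hand":0.02},{"tx":0.052,"ty":0.026,"tz":-0.1,"wx":0,"wy":0,"wz":-0.15,"hand":0.02},{"tx":0.052,"ty":0.026,"tz":-0.13,"wx":0,"wy":0,"wz":-0.3,"hand":0.02},{"tx":0.052,"ty":0.026,"tz":-0.13,"wx":0,"wy":0,"wz":-0.45,"hand":0.02},{"tx":0.052,"ty":0.026,"tz":-0.13,"wx":0,"wy":0,"wz":-0.47,"hand":0.02},{"tx":0.052,"ty":0.026,"tz":-0.13,"wx":0,"wy":0,"wz":-0.47,"hand":0.02},{"tx":0.052,"ty":0.026,"tz":-0.13,"wx":0,"wy":0,"wz":-0.47,"hand":0.02}]'
python3 - <<'E'
from h import *
import pickle
c=camera_info("wrist");im=read_camera("wrist");pickle.dump((c,im),open("w7.pkl","wb"))
t=read_camera("top");pickle.dump(t,open("t7.pkl","wb"))
u=proj(c,np.array([610,-54,70.]),1);print(u)
x0,y0=max(int(u[0])-60,0),min(max(int(u[1])-70,0),384-120);print(x0,y0)
o=np.zeros((600,800,3),np.uint8)
o[:450,:450]=cv2.resize(im[y0:y0+120,x0:x0+120],(450,450),interpolation=cv2.INTER_CUBIC)
o[:300,455:795]=cv2.resize(t[165:225,195:263],(340,300),interpolation=cv2.INTER_CUBIC)
o[310:600,455:795]=cv2.resize(im,(340,290))
cv2.imwrite("pics/w7.png",o[...,::-1])
E
```

```text
time_s: 12.35
tcp_pos: [545.7, 29.9, 191.2]
ee_rot: [-3.141, -0.001, 2.938]
force: [-1.0, -1.0, -0.6]
width: 0.238
finger_force: 0.0
[186.97  264.322]
126 194
```

View pics/w7.png

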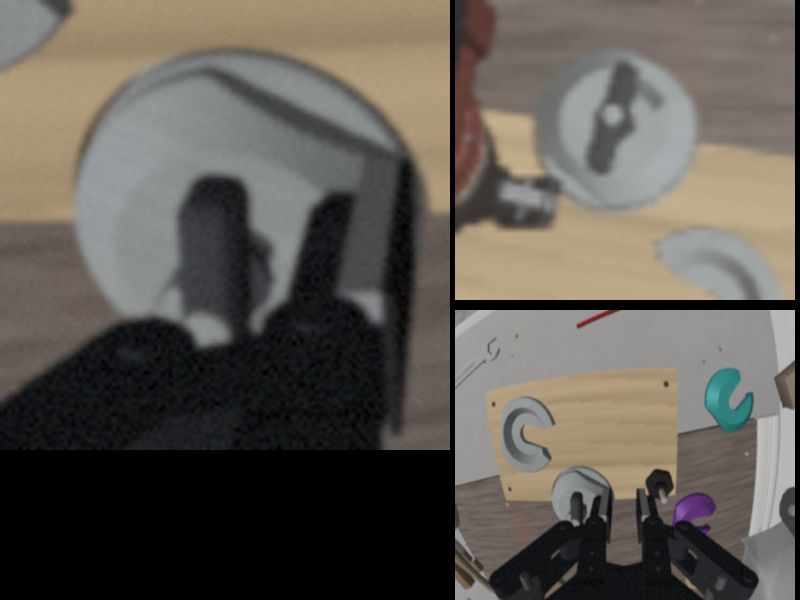

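The disc sits home round the arbor: bar clear above it, flat edge running (210,70)–(390,152) in the left crop, and dish_disc unmoved. In the top crop the bar runs (625,65)–(602,170). Next I compute the bar and flat angles.

```bash
python3 - <<'E'
from h import *
import pickle
c,im=pickle.load(open("w7.pkl","rb"));t=pickle.load(open("t7.pkl","rb"));T=camera_info("top")
p=lambda u,v:(126+(u+.5)*120/450-.5,194+(v+.5)*120/450-.5)
A,B=atz(c,p(210,70),54,1),atz(c,p(388,152),54,1);d=B-A;print("flat",A,B,np.linalg.norm(d[:2]),"slot yaw",np.arctan2(d[1],d[0])+np.pi/2,np.arctan2(d[1],d[0])-np.pi/2)
w7=[atz(c,p(u,v),98,1) for u,v in((183,200),(183,290),(248,195),(248,290))];
for i in(0,2):e=w7[i+1]-w7[i];print("bar side",np.arctan2(e[1],e[0]))
def bar(t):
    g=t.max(2).astype(int);pts=np.array([(u,v) for v in range(174,203) for u in range(214,244) if g[v,u]<100 and np.hypot(u-227,v-188)<13],float)
    W=np.array([atz(T,q,98)[:2] for q in pts]);m=W.mean(0);l,V=np.linalg.eigh(np.cov((W-m).T));v=V[:,1];v*=np.sign(v[0]);return len(W),m,np.arctan2(v[1],v[0]),np.sqrt(12*l)
print(bar(t)); t0=cv2.imread("pics/top.png")[...,::-1];print(bar(t0))
# slot end/edges of the disc flat in the top picture
q=lambda u,v:(195+(u-455+.5)/5-.5,165+(v+.5)/5-.5)
print("bolt",atz(T,q(613,113),98), "hometop" ,[atz(T,q(*x),54)[:2] for x in((541,150),(585,203))])
s=state();print(s['tcp_pos'],s['ee_rot'],s['q'])
E
```

```text
flat [560.49  -47.784  54.   ] [592.503  -7.363  54.   ] 51.56205636902431 slot yaw 2.471748055441022 -0.6698445981487713
bar side -0.3297486562412918
bar side -0.30135811399390383
(85, array([606.754, -51.953]), np.float64(-0.2738806891197684), array([15.81, 68.5 ]))
(121, array([605.253, -56.528]), np.float64(-0.24306542528531216), array([40.973, 65.423]))
bolt [610.868 -52.122  98.   ] hometop [array([595.107,  -5.54 ]), array([561.96 , -33.476])]
[545.755  29.925 191.383] [-3.141 -0.001  2.939] [-0.185 -0.061 -0.173  1.46  -0.     0.018]
```

Slot yaw is -0.670 (matching the tool), bar yaw is -0.27, and the fitted bar size of 15.8×68.5 mm matches. The bar must end at yaw 0.90, a turn of +1.17 (keeper ≈ 2.6, in range). I go above the bar.

```bash
python3 -m creep '[{"tx":-0.04,"ty":-0.035,"tz":0.0,"wx":0,"wy":0,"wz":0.07,"hand":0.045},{"tx":-0.0795,"ty":-0.0695,"tz":0.02,"wx":0,"wy":0,"wz":0.07,"hand":0.045},{"tx":-0.0795,"ty":-0.0695,"tz":0.041,"wx":0,"wy":0,"wz":0.07,"hand":0.045},{"tx":-0.0795,"ty":-0.0695,"tz":0.041,"wx":0,"wy":0,"wz":0.07,"hand":0.045},{"tx":-0.0795,"ty":-0.0695,"tz":0.041,"wx":0,"wy":0,"wz":0.07,"hand":0.045},{"tx":-0.0795,"ty":-0.0695,"tz":0.041,"wx":0,"wy":0,"wz":0.07,"hand":0.045}]'
```

```text
time_s: 13.05
tcp_pos: [610.3, -53.1, 152.7]
ee_rot: [3.142, 0.001, 2.872]
force: [-0.5, 0.7, -0.5]
width: 0.527
finger_force: 0.0
```

```bash
python3 -m creep '[{"tx":0,"ty":0,"tz":0.025,"wx":0,"wy":0,"wz":0,"hand":0.045},{"tx":0,"ty":0,"tz":0.045,"wx":0,"wy":0,"wz":0,"hand":0.045},{"tx":0,"ty":0,"tz":0.056,"wx":0,"wy":0,"wz":0,"hand":0.045},{"tx":0,"ty":0,"tz":0.06,"wx":0,"wy":0,"wz":0,"hand":0.045},{"tx":0,"ty":0,"tz":0.06,"wx":0,"wy":0,"wz":0,"hand":0.045},{"tx":0,"ty":0,"tz":0.06,"wx":0,"wy":0,"wz":0,"hand":0.045}]'
```

```text
time_s: 13.65
tcp_pos: [610.9, -53.9, 92.6]
ee_rot: [-3.141, 0.002, 2.872]
force: [-0.8, 0.7, 0.6]
width: 0.523
finger_force: 0.0
```

```bash
python3 -m creep '[{"tx":0.001,"ty":0,"tz":0.004,"wx":0,"wy":0,"wz":0,"hand":0.04},{"tx":0.001,"ty":0,"tz":0.004,"wx":0,"wy":0,"wz":0,"hand":0.03},{"tx":0.001,"ty":0,"tz":0.004,"wx":0,"wy":0,"wz":0,"hand":0.025},{"tx":0.001,"ty":0,"tz":0.004,"wx":0,"wy":0,"wz":0,"hand":0.01},{"tx":0.001,"ty":0,"tz":0.004,"wx":0,"wy":0,"wz":0,"hand":0.01},{"tx":0.001,"ty":0,"tz":0.004,"wx":0,"wy":0,"wz":0,"hand":0.01}]' 20
```

```text
time_s: 14.25
tcp_pos: [609.7, -52.2, 87.7]
ee_rot: [3.139, 0.0, 2.873]
force: [1.6, 7.6, 1.7]
width: 0.271
finger_force: 19.5
```

```bash
python3 -m creep '[{"tx":0,"ty":0.002,"tz":0,"wx":0,"wy":0,"wz":0,"hand":0.01},{"tx":0,"ty":0.002,"tz":0,"wx":0,"wy":0,"wz":0,"hand":0.01},{"tx":0,"ty":0.002,"tz":0,"wx":0,"wy":0,"wz":0,"hand":0.01}]' 30; python3 -c "
from h import *
s=state();print(s['ft_torque'],s['width']*85.4,s['ee_rot'])"
```

```text
time_s: 14.55
tcp_pos: [609.8, -51.9, 87.7]
ee_rot: [-3.141, 0.0, 2.872]
force: [-3.4, 0.2, 4.5]
width: 0.266
finger_force: 29.5
[-0.114  0.623  0.074] 22.71663592501059 [-3.141  0.     2.872]
```

22.7 mm is wider than the bar: the pads hold the round hub seen in the middle of it. I turn by the hub, check, then square the bar by squeezing an end of it.

```bash
python3 -m creep '[{"tx":0,"ty":0.002,"tz":0,"wx":0,"wy":0,"wz":-0.1,"hand":0.01},{"tx":0,"ty":0.002,"tz":0,"wx":0,"wy":0,"wz":-0.22,"hand":0.01},{"tx":0,"ty":0.002,"tz":0,"wx":0,"wy":0,"wz":-0.34,"hand":0.01},{"tx":0,"ty":0.002,"tz":0,"wx":0,"wy":0,"wz":-0.46,"hand":0.01},{"tx":0,"ty":0.002,"tz":0,"wx":0,"wy":0,"wz":-0.58,"hand":0.01},{"tx":0,"ty":0.002,"tz":0,"wx":0,"wy":0,"wz":-0.7,"hand":0.01},{"tx":0,"ty":0.002,"tz":0,"wx":0,"wy":0,"wz":-0.82,"hand":0.01},{"tx":0,"ty":0.002,"tz":0,"wx":0,"wy":0,"wz":-0.94,"hand":0.01},{"tx":0,"ty":0.002,"tz":0,"wx":0,"wy":0,"wz":-1.06,"hand":0.01},{"tx":0,"ty":0.002,"tz":0,"wx":0,"wy":0,"wz":-1.17,"hand":0.01},{"tx":0,"ty":0.002,"tz":0,"wx":0,"wy":0,"wz":-1.17,"hand":0.01},{"tx":0,"ty":0.002,"tz":0,"wx":0,"wy":0,"wz":-1.17,"hand":0.01}]'
```

```text
time_s: 15.75
tcp_pos: [609.8, -51.4, 87.7]
ee_rot: [-3.141, -0.003, -2.242]
force: [-7.1, -7.1, 6.2]
width: 0.267
finger_force: 29.7
```

```bash
python3 -m creep '[{"tx":0,"ty":0,"tz":0,"wx":0,"wy":0,"wz":0,"hand":0.045},{"tx":0,"ty":0,"tz":0,"wx":0,"wy":0,"wz":0,"hand":0.045},{"tx":0,"ty":0,"tz":0,"wx":0,"wy":0,"wz":0,"hand":0.045},{"tx":0.01,"ty":0,"tz":0,"wx":0,"wy":0,"wz":0,"hand":0.045},{"tx":0.025,"ty":0,"tz":0,"wx":0,"wy":0,"wz":0,"hand":0.045},{"tx":0.025,"ty":0,"tz":0,"wx":0,"wy":0,"wz":0,"hand":0.045},{"tx":0.025,"ty":0,"tz":0,"wx":0,"wy":0,"wz":0,"hand":0.03},{"tx":0.025,"ty":0,"tz":0,"wx":0,"wy":0,"wz":0,"hand":0.01},{"tx":0.025,"ty":0,"tz":0,"wx":0,"wy":0,"wz":0,"hand":0.01},{"tx":0.025,"ty":0,"tz":0,"wx":0,"wy":0,"wz":0,"hand":0.01},{"tx":0.025,"ty":0,"tz":0,"wx":0,"wy":0,"wz":0,"hand":0.01},{"tx":0.025,"ty":0,"tz":0,"wx":0,"wy":0,"wz":0,"hand":0.01}]' 20
```

```text
time_s: 16.95
tcp_pos: [595.1, -69.6, 87.5]
ee_rot: [-3.141, -0.0, -2.241]
force: [0.3, -3.9, 1.7]
width: 0.181
finger_force: 20.8
```

The width of 15.5 mm means the pads are flush on the bar, so its yaw is 0.90 as wanted. I release, retreat and check.

```bash
python3 -m creep '[{"tx":0,"ty":0,"tz":0,"wx":0,"wy":0,"wz":0,"hand":0.05},{"tx":0,"ty":0,"tz":0,"wx":0,"wy":0,"wz":0,"hand":0.05},{"tx":0,"ty":0,"tz":0,"wx":0,"wy":0,"wz":0,"hand":0.05},{"tx":0,"ty":0,"tz":-0.02,"wx":0,"wy":0,"wz":0,"hand":0.05},{"tx":0,"ty":0,"tz":-0.06,"wx":0,"wy":0,"wz":0,"hand":0.05},{"tx":0.03,"ty":0.03,"tz":-0.11,"wx":0,"wy":0,"wz":0,"hand":0.05},{"tx":0.07,"ty":0.06,"tz":-0.13,"wx":0,"wy":0,"wz":0,"hand":0.05},{"tx":0.11,"ty":0.09,"tz":-0.13,"wx":0,"wy":0,"wz":0,"hand":0.05},{"tx":0.11,"ty":0.12,"tz":-0.13,"wx":0,"wy":0,"wz":0,"hand":0.05},{"tx":0.11,"ty":0.12,"tz":-0.13,"wx":0,"wy":0,"wz":0,"hand":0.05},{"tx":0.11,"ty":0.12,"tz":-0.13,"wx":0,"wy":0,"wz":0,"hand":0.05}]'
python3 - <<'E'
from h import *
T=camera_info("top");t=read_camera("top");im=read_camera("wrist")
g=t.max(2).astype(int);pts=np.array([(u,v) for v in range(174,203) for u in range(214,244) if g[v,u]<100 and np.hypot(u-227,v-188)<13],float)
W=np.array([atz(T,q,98)[:2] for q in pts]);m=W.mean(0);l,V=np.linalg.eigh(np.cov((W-m).T));v=V[:,1]*np.sign(V[0,1]);print(len(W),m,np.arctan2(v[1],v[0]),np.sqrt(12*l))
o=np.zeros((600,800,3),np.uint8);o[:420,:560]=cv2.resize(t[165:249,168:280],(560,420),interpolation=cv2.INTER_CUBIC)
o[420:600,560:800]=cv2.resize(im,(240,180));cv2.imwrite("pics/fin.png",o[...,::-1])
E
```

```text
time_s: 18.05
tcp_pos: [432.4, -80.9, 217.8]
ee_rot: [-3.14, 0.001, -2.242]
force: [0.9, -0.2, -0.2]
width: 0.588
finger_force: 0.0
118 [604.414 -47.771] 0.7813155539179273 [40.298 68.167]
```

View pics/fin.png

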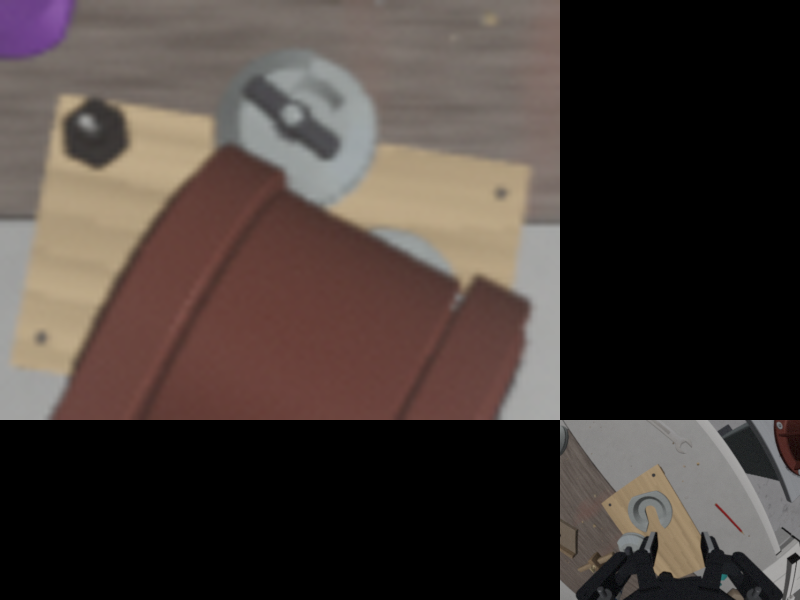

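The bar runs (250,85)–(335,155), yaw about 0.88 by eye, square across the slot that shows at (325,90). The disc is home, and dish_disc is still in its place on the deck.

```bash
python3 -c "
from rig import *
print(job_done())"
```

```text
the job is handed in; nothing more can be done
None
```

The dome-up washer (dome_disc) was slid home round the arbor without lifting, the T-bar was turned square across its slot and let go, the dish-up washer was not touched, and the job was handed in at about 18 s of the 51 s allowed.

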